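# Load and close the glaze-jar shaker

## Robot

A 7-joint arm with a two-finger parallel gripper is mounted at the origin on the work surface. World frame = base frame: x ahead of the robot, y to its left, z up, the work surface at z = 0. Lengths are in mm, angles in rad, forces in N, time in s.
With the tool pointing down it reaches from about 400 to 875 mm from the base axis. Payload 4.4 kg.
Tool frame: the origin (TCP) lies between the finger pads; the fingertips stand 17 mm ahead of it and the grasp point (between the pads) lies 2 mm behind it; z points along the fingers, y is the line along which they close (so a half turn about z gives the same grasp; the last joint's range is limited). The gripper opens to 85 mm and grips with 20 to 120 N. Pads are 22 mm wide; open, the fingers measure 114 mm over their backs; the gripper's body (76 mm by 85 mm) begins 54 mm behind the grasp point. The pads swing forward as they close: fully open they stand 13 mm farther back than shut.
Start: joints at [-1.308, 0.628, 0.038, 1.517, -0.027, 0.996, -0.02], TCP at [209.867, 615.202, 248.313] pointing down, gripper open.
Joint ranges: [-3.06, 3.06], [-0.37, 2.12], [-1.25, 1.32], [0.18, 2.47], [-1.1, 4.24], [0.23, 1.98], [-2.94, 2.94]. Speed limits (rad/s): [2.57, 2.57, 3.14, 3.14, 3.14, 3.14, 3.14].

## Interface

Orientations are given as [roll, pitch, yaw] about the fixed x, y, z axes, in that order (R = Rz(yaw) Ry(pitch) Rx(roll)).
In Python, from cell import sensors, get_image, ctrl gives the robot as it stands.
- The arm moves only by the tool send_rows, never from a script. Its argument "series" is a list of rows, each a list of 3 entries, a list of its own where there are three numbers: the finger opening in mm, from 0 to 85.4, then the shift along the world's x, y, z in units of 60 mm (1.0 is 60 mm), then the turn, a rotation vector about the world's x, y, z in units of 5 degrees (1.0 is 5 degrees). A call has 1 to 8 rows; each row shifts and turns the commanded pose from where the row before left it; what a row does not reach is not made up. A row lasts 1/8 s, in which the tool goes at most 62.5 mm and 10.7 degrees, less where a joint would pass 70% of its speed; a pose out of reach is approached as far as the arm can. A call is refused whole if a number of a shift passes 1 or a number of a turn 1, either way. A call with a gripper value outside its range is refused whole. The fingers move at their own pace and stop on an object; the grip force is fixed at half the most. Time passes only in rows, so rows that do not move let the fingers close. It gives the time, the measured TCP pose, the force, the opening and the grip force at its end, in the units of the state.
- sensors.read_state(): the state, without advancing time (a new reading comes with each control period).
- get_image(name): name is "scene" or "top" or "wrist"; returns a dict with "img" (384x512x3 uint8, red, green, blue), "depth" (384x512 float32, mm along the optical axis (not along the pixel's ray), 0 where there is no reading), "vfov" (degrees; the focal length in pixels is half the picture's height over the tangent of half this angle, whatever the lens; pixels are square), "cx", "cy" (the principal point, pixels), "world_to_cam" (4x4, takes a point from world to camera coordinates). Camera axes: x right, y down, z forward; pixel columns grow to the right and rows downward; lengths in mm; the calibration is good to about 2 mm. A picture is of the moment at which its call begins.
- ctrl.finish_job(): hands the job in; it is judged then, once.
The state is a dict: "clock": time; "qpos": joint angles; "qd": joint speeds; "tau": joint torques, N m; "eef_pos": TCP position; "tool_rot": TCP orientation; "force": force on the tool from outside, world axes, zero at the start; "torque": the same for the moment, N m; "width": finger opening in mm; "gripper_force": force on a finger pad.
Only numpy, scipy, OpenCV 4.12 (cv2) and the standard library are available. Lean on these libraries where they do the work, as an engineer would, in place of code of your own. Each camera call takes 0.05 s, during which the arm holds its last target. There are 200 camera calls.

## Task

Stand the loose blue glaze jar upright in the empty cell of the shaker's crate. Then ease the yellow lid down over the crate's end walls, whose height has to be felt, without dropping or forcing it, until it sits fully home and level, and swing the red-barred clamp over it until it snaps shut and holds the lid down. Leave the terracotta jars in their cells and do not disturb the other things on the table.

Things in the scene. Friction and masses are not known exactly. Their poses are not given: they have to be found in the camera images.
- shaker: Fixed jar shaker: blue base 190 x 270 x 30 mm under a crate with a row of three 66 x 66 mm cells along y, centres at y = -70, 0, 70 mm, floor at z = 35 mm. Origin: crate centre at table level, -x is the front. Front and back walls and dividers end at z = 80 mm; the end walls (outer faces y = +-115, x = +-45 mm) are adjustable: tops, both alike, anywhere from z = 125 to 137 mm
- jar_a: The loose blue glaze jar with a white screw cap, 85 mm tall, body 48 mm and cap (top 19 mm) 50 mm in diameter, 0.2 kg. Origin: centre of its underside, z up
- jar_b: Terracotta-coloured jar of the same size and cap, already standing in a cell
- jar_c: The other terracotta-coloured jar, already standing in another cell
- pad: Green disc of 44 mm, a thin mark on the floor of the one empty cell; origin at its centre, at the cell floor
- lid: Yellow lid, an inverted tray 104 (x) x 244 (y) x 23 mm, 0.32 kg, skirt down on the table. Origin: centre of the skirt's lower edge. The skirt, inside 94 x 234 mm, 15 mm deep, fits outside the end walls with 2 mm play; home, its board rests on both, its origin 15 mm below their tops; long axis along the crate, either way round. Grip bar on top: 16 mm wide (x), 80 long (y), z = 23 to 53 mm
- clamp (a joint): Angle of the clamp yoke about its hinge, rad: about 1.75 open (upright behind the crate), shut on a seated lid between 0 (end walls lowest) and 0.14 (highest), -0.15 with no lid. A spring holds it open, resists with about 6 N at the bar, and pulls it shut once below 0.5
- clamp_bar (a point): Middle of the clamp's red round grip bar, 16 mm thick, 110 mm long, parallel to the shaker's y, 190 mm from the hinge axis. The two steel arms (y = +-72 mm) have rubber feet that press on the lid. Shut, the bar is in front of the lid at shaker x = -100, z = 145 to 171 mm
- hinge (a point): Middle of the clamp's hinge axis, which is parallel to the shaker's y, at shaker x = 90, y = 0, z = 145 mm; two steel posts at x = 94, y = +-85 mm, 155 mm high, carry it
- tin: Bystander: tin with a yellow label, 54 mm diameter, 90 mm tall; origin at its underside
- bottle: Bystander: amber bottle, 52 mm diameter, 130 mm tall; origin at its underside
- bowl: Bystander: white bowl, 120 mm wide, 55 mm high; origin at its underside
- mug: Bystander: terracotta mug, 76 mm wide, 85 mm high; origin at its underside
- brush: Bystander: brush lying on the table
- spatula: Bystander: spatula lying on the table
Things that resemble listed ones, but are neither listed nor needed, are in the scene too. Leave any purple look-alike of the jar_b alone.

How it is judged (in metres and radians):
On the way, in this order (a step that is already met when the one before it is completed fails the run):
1. the blue jar stands in the empty cell, the clamp still open (horizontal distance between jar_a and pad below 0.014 m and z of jar_a in the frame of shaker below 0.042 m and angle between jar_a's own z axis and vertical below 0.12 rad and value of joint clamp above 1.2 rad), for 0.2 s.
2. the lid is fully home on the crate, the clamp still open (horizontal distance between lid and shaker below 0.006 m and z of lid in the frame of shaker between 0.106 and 0.1238 m and angle between lid's own z axis and vertical below 0.03 rad and angle between the x axis of lid and the x axis of shaker, either way round below 0.05 rad and value of joint clamp above 1.2 rad), for 0.2 s.
At the end, for the whole second after the job is handed in: Blue jar upright in the empty cell (within 14 mm of its mark); terracotta jars upright in theirs; lid home: within 6 mm in plan, origin 106-123.8 mm above the shaker's, level (0.03 rad), along the crate (0.05 rad), at rest; clamp between -0.04 and 0.19 rad, pressing the lid with over 4 N (horizontal distance between jar_a and pad below 0.014 m and z of jar_a in the frame of shaker below 0.042 m and angle between each of jar_a, jar_b, jar_c's own z axis and vertical below 0.12 rad and horizontal distance between lid and shaker below 0.006 m and z of lid in the frame of shaker between 0.106 and 0.1238 m and angle between lid's own z axis and vertical below 0.03 rad and angle between the x axis of lid and the x axis of shaker, either way round below 0.05 rad and distance of each of jar_b, jar_c from where it was at the start of the episode below 0.025 m and value of joint clamp between -0.04 and 0.19 rad and contact force between lid and shaker above 4 N and linear speed of lid below 0.02 m/s); the robot touches nothing.
It fails at once if the lid is forced onto the crate (over 70 N on one end wall while the clamp is open) ((contact force between lid and rim_c0 above 70 N or contact force between lid and rim_c1 above 70 N or contact force between lid and shaker above 70 N) and value of joint clamp above 0.8 rad).
It fails at once if the lid is dropped: out of the fingers it falls faster than 0.5 m/s (about 13 mm of free fall) (linear speed of lid above 0.5 m/s and contact force between lid and the fingers below 0.05 N).
It fails at once if a terracotta jar is moved more than 30 mm (distance of any of jar_b, jar_c from where it was at the start of the episode above 0.03 m).
It fails at once if a bystander (tin, bottle, bowl, mug, brush or spatula) is moved more than 40 mm (distance of any of tin, bottle, bowl, mug, brush, spatula from where it was at the start of the episode above 0.04 m).
It also fails if it takes over 72 s, if anything falls off the work surface, if the arm or the gripper's body presses on something with over 40 N, if the wrist force passes 120 N, or if a joint passes its speed limit or range.

## Working session

There is one attempt and no reset: what is moved stays moved. The work goes in short steps, Python scripts to look and compute and a tool call to move; the robot and the scene stay as the last step left them, time stands still between calls to the robot, and variables do not carry over. Pictures are saved under pics/ and viewed, at most 10 in all, crops included, and the job is handed in when it is done.

Besides the shell and the picture viewer there is one more tool, called after ">>>" in YAML: its name, and indented under it one key for each argument. send_rows: Moves the arm, as the interface text tells. Its arguments: {"type":"object","properties":{"series":{"type":"array"}},"required":["series"]}

```bash
mkdir -p pics; ls; cat > h.py <<'E'
import numpy as np, cv2
from cell import sensors, get_image, ctrl
def grab(n,tag):
    d=get_image(n); np.savez(f'/tmp/{tag}.npz',**d); cv2.imwrite(f'pics/{tag}.png',cv2.resize(d['img'][:,:,::-1],(768,576))); return d
def load(tag): return dict(np.load(f'/tmp/{tag}.npz'))
def cloud(d):
    f=192/np.tan(np.radians(float(d['vfov']))/2); v,u=np.mgrid[0:384,0:512]; z=d['depth'].astype(float)
    P=np.stack([(u-d['cx'])/f*z,(v-d['cy'])/f*z,z],-1); T=np.linalg.inv(d['world_to_cam'])
    W=P@T[:3,:3].T+T[:3,3]; W[z<=0]=np.nan; return W
E
python3 - <<'E'
from h import *
print(sensors.read_state())
for n in ['scene','top','wrist']:
    d=grab(n,n+'0'); print(n,d['vfov'],d['cx'],d['cy'],d['world_to_cam'].round(3).tolist())
E
```

```text
pics
{'clock': 0.0, 'qpos': array([-1.30779537,  0.62932519,  0.0384489 ,  1.51837143, -0.02701735,
        0.99631857, -0.02001582]), 'qd': array([ 0.00014538, -0.00073421,  0.00051073, -0.00150157,  0.00103042,
        0.00032924, -0.00046942]), 'tau': array([ 9.65188428e-05, -5.63395071e+01,  1.22613665e+00, -1.93440932e+01,
        1.10665176e-02,  1.03984843e-02, -7.94905048e-06]), 'eef_pos': array([209.66833885, 614.62168039, 247.4016626 ]), 'tool_rot': array([-3.13968822e+00,  1.38615721e-05,  2.81276075e+00]), 'force': array([-0.32394657, -0.09055076, -0.24997009]), 'torque': array([ 0.010593  ,  0.00876867, -0.01022345]), 'gripper_force': 0.0, 'width': 85.58299774383993}
scene 44.32395971672064 258.36167414020167 194.92712122943522 [[-0.437, 0.899, 0.008, 211.66], [0.694, 0.343, -0.633, -296.09], [-0.572, -0.271, -0.774, 1944.502], [0.0, 0.0, 0.0, 1.0]]
top 54.56437826329469 249.1735736177549 198.84709705067763 [[0.015, -1.0, -0.013, 13.727], [-0.994, -0.013, -0.11, 529.047], [0.109, 0.015, -0.994, 1141.978], [0.0, 0.0, 0.0, 1.0]]
wrist 71.09951057469159 260.31372613716934 191.28453304225414 [[0.323, 0.946, -0.003, -647.948], [0.897, -0.305, 0.318, -42.498], [0.3, -0.105, -0.948, 381.399], [0.0, 0.0, 0.0, 1.0]]
```

View pics/top0.png

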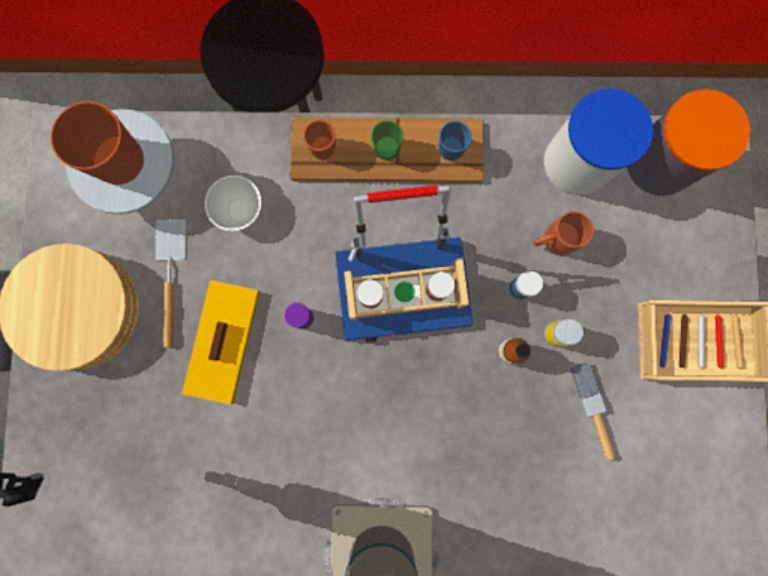

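View pics/scene0.png

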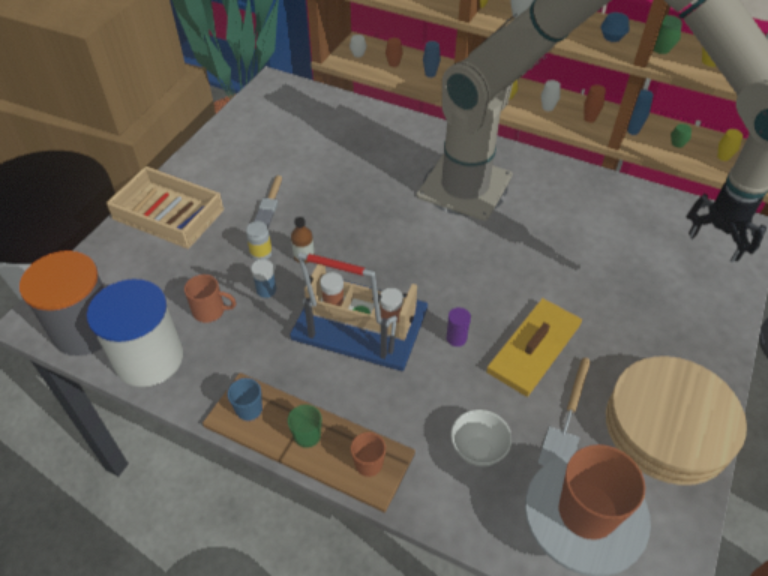

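The top view (768×576) shows the shaker at (405,290), with the empty cell and its green disc at (404,292). The clamp is open with its red bar at (403,194), and the lid is at (220,342) with its grip bar at (218,341).

Things that could be taken for the loose blue jar:
- the jar with a white cap at (525,286)
- the yellow-label tin at (565,333)
- the blue cup at (455,140)
- the blue-lidded bin at (608,128)
- the purple look-alike at (298,316)

By the description I choose (525,286) and will check it in a crop.

```bash
python3 - <<'E'
from h import *
d=load('top0'); s=load('scene0'); W=cloud(d); S=cloud(s); img=d['img'].astype(int); hsv=cv2.cvtColor(d['img'],cv2.COLOR_RGB2HSV)
def at(u,v,r=1):
    u=int(u/1.5);v=int(v/1.5); return np.nanmedian(W[v-r:v+r+1,u-r:u+r+1].reshape(-1,3),0).round(1)
for n,p in dict(cap=(528,285),tin=(568,332),bottle=(518,349),capB=(370,293),capC=(441,285),pad=(404,292),bar=(403,194),lidbar=(217,341),lidboard=(225,310),purple=(298,315),mug=(570,232),table=(300,400),bowl=(232,200)).items(): print(n,at(*p))
# lid: min area rect of yellow points
def mask(W,hsv,lo,hi,zlo,zhi,box):
    m=(cv2.inRange(hsv,lo,hi)>0)&(W[...,2]>zlo)&(W[...,2]<zhi)&(W[...,0]>box[0])&(W[...,0]<box[1])&(W[...,1]>box[2])&(W[...,1]<box[3]); return W[m]
P=mask(W,hsv,(18,120,80),(35,255,255),12,32,(250,750,100,500)); print('lid',len(P),np.median(P[:,2]),cv2.minAreaRect(P[:,:2].astype(np.float32)))
for Wn,w in (('top',W),('scene',S)):
    m=(w[...,2]>40)&(w[...,2]<62)&(w[...,0]>300)&(w[...,0]<700)&(w[...,1]>150)&(w[...,1]<450)
    l=at(217,341); m&=np.hypot(w[...,0]-l[0],w[...,1]-l[1])<70
    P=w[m]; print(Wn,'lidbar',len(P),np.median(P[:,2]),cv2.minAreaRect(P[:,:2].astype(np.float32)) if len(P)>3 else None)
# blue base
P=mask(W,hsv,(105,120,40),(125,255,255),22,38,(350,700,-200,150)); print('base',len(P),np.median(P[:,2]),cv2.minAreaRect(P[:,:2].astype(np.float32)))
# caps
for n in ((528,285),(370,293),(441,285)):
    c=at(*n); q=W[(abs(W[...,2]-c[2])<6)&(np.hypot(W[...,0]-c[0],W[...,1]-c[1])<32)]; print('cap',len(q),cv2.minEnclosingCircle(q[:,:2].astype(np.float32)),q.mean(0).round(1))
# red bar
P=mask(W,hsv,(0,150,80),(8,255,255),200,400,(450,800,-200,150)); print('rbar',len(P),P.mean(0),P[:,2].max(),cv2.minAreaRect(P[:,:2].astype(np.float32)))
# end wall tops
P=W[(W[...,2]>115)&(W[...,2]<142)&(W[...,0]>400)&(W[...,0]<600)&(W[...,1]>-150)&(W[...,1]<110)]
for sg in (1,-1):
    q=P[(P[:,1]+20)*sg>60]; print('endwall',len(q),q.mean(0).round(1),np.percentile(q[:,2],[10,50,90]).round(1)) if len(q) else print('none')
a=cv2.resize(d['img'][150:270,210:410,::-1],(800,480),interpolation=cv2.INTER_CUBIC)
b=cv2.resize(s['img'][140:260,140:300,::-1],(640,480),interpolation=cv2.INTER_CUBIC)
cv2.imwrite('pics/c1.png',cv2.resize(np.hstack([a[:,:],b]),(800,267)))
E
```

```text
cap [ 553.3 -287.3   85.4]
tin [ 461.4 -361.    88.7]
bottle [ 426.8 -254.5  125.9]
capB [530.   29.2 118.9]
capC [ 546.7 -110.3  118.7]
pad [544.  -40.8  36.9]
bar [660.9 -25.5 338.8]
lidbar [435.1 342.5  53.5]
lidboard [502.6 335.7  22.5]
purple [487.3 172.4  86.3]
mug [ 683.  -400.9    4.4]
table [3.158e+02 1.745e+02 1.000e-01]
bowl [744.6 336.6   9.2]
lid 2471 22.647831467086462 ((445.60205078125, 388.690185546875), (199.69403076171875, 243.44142150878906), 78.7503433227539)
top lidbar 159 51.98440678781685 ((436.307373046875, 342.0879211425781), (16.721099853515625, 78.94664001464844), 78.98856353759766)
scene lidbar 115 51.878831237604345 ((435.54754638671875, 345.3305969238281), (17.065288543701172, 83.66242980957031), 79.7077865600586)
base 2570 29.669988095518875 ((551.8017578125, -40.01283264160156), (188.76893615722656, 268.6147766113281), 7.532858371734619)
cap 218 ((559.5139770507812, -291.6413269042969), 25.16237449645996) [ 559.3 -290.8   84.5]
cap 227 ((531.4237670898438, 31.975736618041992), 29.0042724609375) [532.3  27.3 119.7]
cap 228 ((549.3997192382812, -111.08538055419922), 24.959697723388672) [ 549.1 -110.6  119.4]
rbar 294 [661.79546104 -25.59921805 338.11547798] 344.0466764924805 ((662.6415405273438, -25.362876892089844), (14.788670539855957, 109.57134246826172), 7.829498291015625)
endwall 184 [529.8  60.7 124.8] [118.9 125.2 128.7]
endwall 310 [ 554.  -120.4  121.1] [117.3 120.4 126.4]
```

View pics/c1.png

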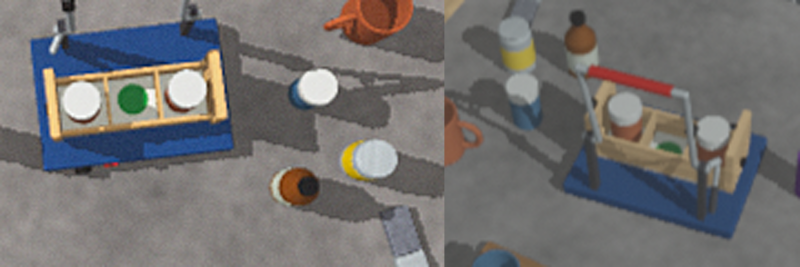

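The crop confirms the white-capped jar with a blue body at (315,85). The tin has a yellow body and the bottle is amber. I'm moving over the crate first for a close wrist view, turning the fingers to the shaker's x axis on the way.

>>> send_rows:
  series:
    - [85, [0.42, -0.84, 0.13], [0, 0, -0.98]]
    - [85, [0.42, -0.84, 0.13], [0, 0, -0.98]]
    - [85, [0.42, -0.84, 0.13], [0, 0, -0.98]]
    - [85, [0.42, -0.84, 0.13], [0, 0, -0.98]]
    - [85, [0.42, -0.84, 0.13], [0, 0, -0.98]]
    - [85, [0.42, -0.84, 0.13], [0, 0, -0.98]]
    - [85, [0.42, -0.84, 0.13], [0, 0, -0.98]]
    - [85, [0.42, -0.84, 0.13], [0, 0, -0.98]]

```text
clock: 1.15
eef_pos: [412.0, 210.3, 311.0]
tool_rot: [3.141, -0.0, 2.126]
force: [0.1, -0.1, -0.4]
width: 85.4
gripper_force: 0.0
```

>>> send_rows:
  series:
    - [85, [0.42, -0.84, 0.13], [0, 0, -0.98]]
    - [85, [0.42, -0.84, 0.13], [0, 0, -0.98]]
    - [85, [0.42, -0.84, 0.13], [0, 0, -0.98]]
    - [85, [0.42, -0.84, 0.13], [0, 0, -0.98]]
    - [85, [0.42, -0.84, 0.13], [0, 0, -0.98]]
    - [85, [0, 0, 0], [0, 0, 0]]
    - [85, [0, 0, 0], [0, 0, 0]]

```text
clock: 2.02
eef_pos: [537.0, -39.4, 349.2]
tool_rot: [-3.14, -0.001, 1.701]
force: [-0.3, 0.9, -0.0]
width: 85.6
gripper_force: 0.0
```

```bash
python3 - <<'E'
from h import *
d=grab('wrist','w1'); W=cloud(d); np.set_printoptions(suppress=True,precision=1)
st=sensors.read_state(); print(st['clock'],st['eef_pos'],np.degrees(st['tool_rot']))
hsv=cv2.cvtColor(d['img'],cv2.COLOR_RGB2HSV)
g=cv2.inRange(hsv,(45,100,40),(85,255,255))>0
P=W[g&(abs(W[...,2]-36)<6)]; print('pad',len(P),P.mean(0),cv2.minEnclosingCircle(P[:,:2].astype(np.float32)))
b=(cv2.inRange(hsv,(105,120,30),(125,255,255))>0)&(abs(W[...,2]-30)<6); P=W[b]; print('base',len(P),P[:,2].mean(),cv2.minAreaRect(P[:,:2].astype(np.float32)))
E
```

```text
2.075 [536.9 -38.6 349.2] [-179.9   -0.1   97.6]
pad 772 [649.2 -28.4  36.3] ((704.3533325195312, -21.555561065673828), 183.62742614746094)
base 8903 30.373090986094187 ((663.0899658203125, -28.494735717773438), (420.03814697265625, 271.725341796875), 5.366402626037598)
```

View pics/w1.png

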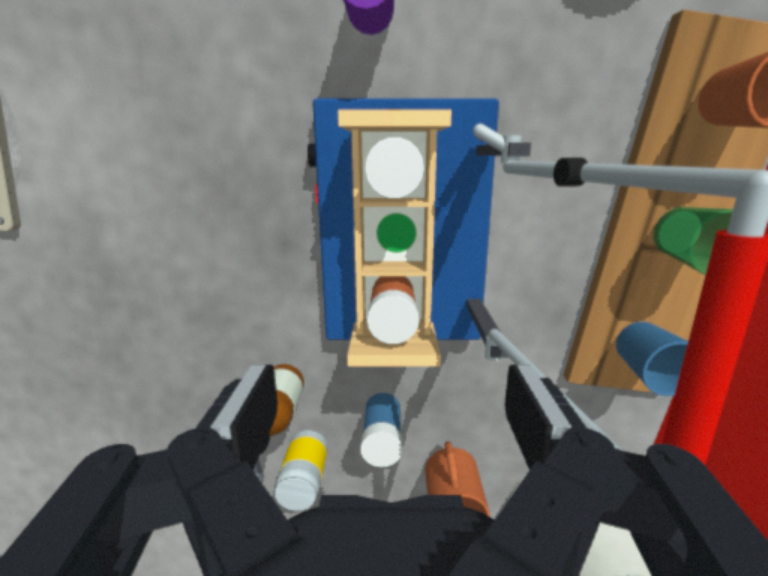

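The wrist view shows the crate squarely. The end-wall tops are at (395,118) and (394,357), the pad is at (396,232) and the blue jar at (381,425). I'll fit the crate pose from the wall tops and the pad.

```bash
python3 - <<'E'
from h import *
np.set_printoptions(suppress=True,precision=1)
d=load('w1'); W=cloud(d); hsv=cv2.cvtColor(d['img'],cv2.COLOR_RGB2HSV)
v,u=np.mgrid[0:384,0:512]; u=u*1.5; v=v*1.5
g=(cv2.inRange(hsv,(45,100,40),(85,255,255))>0)&(u>370)&(u<420)&(v>205)&(v<260); P=W[g]; print('pad',len(P),P.mean(0),cv2.minEnclosingCircle(P[:,:2].astype(np.float32)))
b=(cv2.inRange(hsv,(105,120,30),(125,255,255))>0)&(u>300)&(u<505)&(v<345)&(v>90)&(abs(W[...,2]-30)<8); P=W[b]; print('base',len(P),P[:,2].mean(),cv2.minAreaRect(P[:,:2].astype(np.float32)))
C=[]
for n,(v0,v1) in dict(near=(100,136),far=(325,375)).items():
    m=(u>325)&(u<465)&(v>v0)&(v<v1)&(W[...,2]>121)&(W[...,2]<142); q=W[m]; r=cv2.minAreaRect(q[:,:2].astype(np.float32)); print(n,len(q),np.percentile(q[:,2],[5,25,50,75,95]),r); C.append(r[0])
C=np.array(C); print('crate centre',C.mean(0),'sep',np.linalg.norm(C[0]-C[1]),'yaw',np.degrees(np.arctan2(-(C[0]-C[1])[0],(C[0]-C[1])[1])))
# front/back walls/dividers at z=80
m=(u>345)&(u<445)&(v>125)&(v<340)&(W[...,2]>74)&(W[...,2]<86); q=W[m]; print('walls80',len(q),cv2.minAreaRect(q[:,:2].astype(np.float32)))
E
```

```text
pad 515 [nan nan nan] ((543.173828125, -41.93788146972656), 21.254291534423828)
base 8900 30.371925238710553 ((551.2919921875, -38.81114196777344), (188.9208526611328, 265.480224609375), 7.5331501960754395)
near 823 [125.2 126.  126.5 127.  127.9] ((526.5802001953125, 65.978759765625), (89.52146911621094, 11.336443901062012), 7.496758937835693)
far 677 [121.2 124.8 126.4 127.1 127.8] ((552.8687744140625, -135.7362060546875), (89.49816131591797, 41.57561111450195), 7.786960124969482)
crate centre [539.7 -34.9] sep 203.42078696717445 yaw 7.425242941914288
walls80 1658 ((540.5263061523438, -42.190940856933594), (89.04518127441406, 207.2029266357422), 7.592076301574707)
```

>>> send_rows:
  series:
    - [85, [0.07, -0.84, -0.5], [0, 0, 0]]
    - [85, [0.07, -0.84, -0.5], [0, 0, 0]]
    - [85, [0.07, -0.84, -0.5], [0, 0, 0]]
    - [85, [0.07, -0.84, -0.5], [0, 0, 0]]
    - [85, [0.08, -0.84, -0.5], [0, 0, 0]]
    - [85, [0, 0, -0.7], [0, 0, 0]]
    - [85, [0, 0, -0.6], [0, 0, 0]]
    - [85, [0, 0, 0], [0, 0, 0]]

```text
clock: 3.08
eef_pos: [557.6, -288.7, 118.9]
tool_rot: [-3.137, -0.005, 1.703]
force: [0.1, -0.8, 0.6]
width: 84.7
gripper_force: 0.0
```

```bash
python3 - <<'E'
from h import *
np.set_printoptions(suppress=True,precision=1)
d=grab('wrist','w2'); W=cloud(d); st=sensors.read_state(); print(st['eef_pos'],np.degrees(st['tool_rot']))
p=st['eef_pos']
m=(abs(W[...,2]-85)<4)&(np.hypot(W[...,0]-559,W[...,1]+291)<34); q=W[m]; print(len(q),q.mean(0),cv2.minEnclosingCircle(q[:,:2].astype(np.float32)))
E
```

```text
[ 559.  -290.1  121.1] [-179.9   -0.1   97.6]
4052 [ 558.5 -289.2   85.3] ((558.8731079101562, -290.69677734375), 25.168121337890625)
```

>>> send_rows:
  series:
    - [85, [0, 0, -0.5], [0, 0, 0]]
    - [85, [0, 0, -0.38], [0, 0, 0]]
    - [85, [0, 0, 0], [0, 0, 0]]
    - [40, [0, 0, 0], [0, 0, 0]]
    - [40, [0, 0, 0], [0, 0, 0]]
    - [40, [0, 0, 0], [0, 0, 0]]
    - [40, [0, 0, 0], [0, 0, 0]]
    - [40, [0, 0, 0], [0, 0, 0]]

```text
clock: 4.12
eef_pos: [560.0, -292.6, 70.9]
tool_rot: [3.139, 0.001, 1.701]
force: [-1.7, 0.3, 5.7]
width: 48.6
gripper_force: 61.0
```

>>> send_rows:
  series:
    - [40, [0, 0, 0.4], [0, 0, 0]]
    - [40, [0, 0, 0.9], [0, 0, 0]]
    - [40, [0, 0, 0.9], [0, 0, 0]]
    - [40, [0, 0, 0.7], [0, 0, 0]]
    - [40, [-0.06, 0.83, 0], [0, 0, 0]]
    - [40, [-0.06, 0.83, 0], [0, 0, 0]]
    - [40, [-0.06, 0.83, 0], [0, 0, 0]]
    - [40, [-0.06, 0.83, 0], [0, 0, 0]]

```text
clock: 5.12
eef_pos: [544.2, -91.1, 243.4]
tool_rot: [3.141, -0.0, 1.701]
force: [0.1, 0.4, -3.8]
width: 48.3
gripper_force: 63.0
```

>>> send_rows:
  series:
    - [40, [-0.05, 0.6, 0], [0, 0, 0]]
    - [40, [0, 0.21, 0], [0, 0, 0]]
    - [40, [0, 0, 0], [0, 0, 0]]
    - [40, [0, 0, 0], [0, 0, 0]]
    - [40, [0, 0, 0], [0, 0, 0]]

```text
clock: 5.75
eef_pos: [541.7, -46.1, 243.0]
tool_rot: [3.141, 0.001, 1.698]
force: [-0.6, -0.1, -1.9]
width: 48.5
gripper_force: 63.0
```

```bash
python3 - <<'E'
from h import *
np.set_printoptions(suppress=True,precision=1)
d=grab('wrist','w3'); st=sensors.read_state(); print(st['eef_pos'],np.degrees(st['tool_rot']),st['force'],st['width'])
st=sensors.read_state(); print(st['eef_pos'])
E
```

```text
[541.7 -45.7 242.9] [180.    0.   97.3] [-0.1  0.2 -2.6] 48.28725225127207
[541.7 -45.7 242.9]
```

View pics/w3.png

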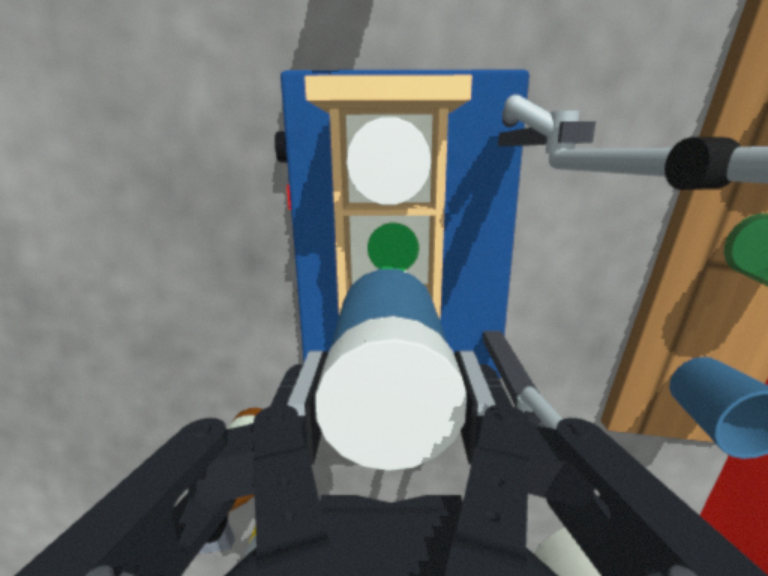

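The blue jar is held upright (cap at (392,395), between the pads), with the pad at (392,247) directly ahead. I'm shifting 3 mm and lowering it.

>>> send_rows:
  series:
    - [40, [0, 0.06, -0.3], [0, 0, 0]]
    - [40, [0, 0, -0.7], [0, 0, 0]]
    - [40, [0, 0, -0.7], [0, 0, 0]]
    - [40, [0, 0, -0.4], [0, 0, 0]]
    - [40, [0, 0, -0.12], [0, 0, 0]]
    - [40, [0, 0, 0], [0, 0, 0]]
    - [40, [0, 0, 0], [0, 0, 0]]

```text
clock: 6.68
eef_pos: [542.6, -40.9, 110.8]
tool_rot: [3.139, 0.0, 1.701]
force: [-0.3, 0.2, -3.2]
width: 48.3
gripper_force: 63.0
```

>>> send_rows:
  series:
    - [40, [0, 0, -0.03], [0, 0, 0]]
    - [40, [0, 0, -0.03], [0, 0, 0]]
    - [40, [0, 0, 0], [0, 0, 0]]

```text
clock: 7.05
eef_pos: [541.6, -40.5, 106.2]
tool_rot: [3.142, -0.0, 1.701]
force: [0.6, -0.1, -3.0]
width: 48.3
gripper_force: 63.0
```

>>> send_rows:
  series:
    - [40, [0, 0, -0.03], [0, 0, 0]]
    - [40, [0, 0, 0], [0, 0, 0]]
    - [40, [0, 0, 0], [0, 0, 0]]

```text
clock: 7.42
eef_pos: [541.7, -40.7, 105.9]
tool_rot: [3.141, -0.001, 1.701]
force: [-5.0, 0.6, 11.5]
width: 48.5
gripper_force: 64.4
```

>>> send_rows:
  series:
    - [85, [0, 0, 0], [0, 0, 0]]
    - [85, [0, 0, 0], [0, 0, 0]]
    - [85, [0, 0, 0], [0, 0, 0]]
    - [85, [0, 0, 0.3], [0, 0, 0]]
    - [85, [0, 0, 0.9], [0, 0, 0]]
    - [85, [0, 0, 0.9], [0, 0, 0]]
    - [85, [0, 0, 0.9], [0, 0, 0]]
    - [85, [0, 0, 0.9], [0, 0, 0]]

```text
clock: 8.43
eef_pos: [541.4, -40.5, 340.0]
tool_rot: [3.142, 0.0, 1.701]
force: [1.1, 1.0, -0.0]
width: 85.1
gripper_force: 0.0
```

>>> send_rows:
  series:
    - [85, [0, 0, 0], [0, 0, 0]]
    - [85, [0, 0, 0], [0, 0, 0]]

```text
clock: 8.68
eef_pos: [541.2, -40.3, 337.7]
tool_rot: [-3.141, -0.001, 1.701]
force: [-1.2, 0.1, -0.9]
width: 85.0
gripper_force: 0.0
```

```bash
python3 - <<'E'
from h import *
np.set_printoptions(suppress=True,precision=1)
d=grab('wrist','w4'); W=cloud(d); st=sensors.read_state(); print(st['eef_pos'],np.degrees(st['tool_rot']))
R=np.array([[np.cos(.1312),-np.sin(.1312)],[np.sin(.1312),np.cos(.1312)]])
for y in (70,0,-70):
    c=np.array([540.7,-42.4])+R@[0,y]; m=(abs(W[...,2]-120)<4)&(np.hypot(W[...,0]-c[0],W[...,1]-c[1])<33); q=W[m]; print(y,c,len(q),q.mean(0),cv2.minEnclosingCircle(q[:,:2].astype(np.float32)))
# walls
for e in ('near','far'):
    y=110 if e=='near' else -110; c=np.array([540.7,-42.4])
    L=(W[...,:2]-c)@R
    m=(abs(L[...,0])<60)&(abs(L[...,1]-y)<11)&(W[...,2]>123)&(W[...,2]<140); q=W[m]; l=L[m]
    if len(q): print(e,len(q),np.median(q[:,2]),np.percentile(l,[1,99],0),cv2.minAreaRect(l.astype(np.float32)))
E
```

```text
[540.8 -40.2 337. ] [-179.9   -0.    97.5]
70 [531.5  27. ] 1323 [531.3  28.3 120.3] ((531.4170532226562, 27.881410598754883), 24.78314971923828)
0 [540.7 -42.4] 1116 [540.3 -38.6 120.4] ((540.2813110351562, -39.469703674316406), 25.051403045654297)
-70 [ 549.9 -111.8] 959 [ 548.6 -110.1  120.4] ((550.5117797851562, -114.86678314208984), 29.872203826904297)
near 932 126.55253144567342 [[-44.3 103.7]
 [ 44.5 115.6]] ((-0.026500701904296875, 109.6884765625), (12.03712272644043, 89.76094055175781), 89.9646224975586)
far 578 126.63632397981351 [[ -44.9 -114.5]
 [  44.2 -101.5]] ((-0.2773475646972656, -108.00231170654297), (13.848379135131836, 89.62822723388672), 89.54130554199219)
```

The blue jar stands in the middle cell (cap at z 120.4, so its underside is at 35). Next is the lid: turning the fingers to its short axis while travelling.

>>> send_rows:
  series:
    - [85, [-0.22, 0.8, -0.2], [0, 0, 0.95]]
    - [85, [-0.22, 0.8, -0.2], [0, 0, 0.95]]
    - [85, [-0.22, 0.8, -0.2], [0, 0, 0.95]]
    - [85, [-0.22, 0.8, -0.2], [0, 0, 0.95]]
    - [85, [-0.22, 0.8, -0.2], [0, 0, 0.95]]
    - [85, [-0.22, 0.8, -0.2], [0, 0, 0.95]]
    - [85, [-0.22, 0.8, -0.2], [0, 0, 0.95]]
    - [85, [-0.22, 0.8, -0.2], [0, 0, 0.95]]

```text
clock: 9.72
eef_pos: [434.6, 344.2, 240.1]
tool_rot: [-3.138, -0.0, 2.367]
force: [0.5, 1.1, 0.3]
width: 84.8
gripper_force: 0.0
```

>>> send_rows:
  series:
    - [85, [0, 0, 0], [0, 0, 0.95]]
    - [85, [0, 0, 0], [0, 0, 0.95]]
    - [85, [0, 0, 0], [0, 0, 0.95]]
    - [85, [0, 0, 0], [0, 0, 0.95]]
    - [85, [0, 0, 0], [0, 0, 0.95]]
    - [85, [0, 0, 0], [0, 0, 0.95]]
    - [85, [0, 0, 0], [0, 0, 1.0]]
    - [85, [0, 0, 0], [0, 0, 0]]

```text
clock: 10.72
eef_pos: [435.3, 342.7, 240.7]
tool_rot: [-3.139, -0.002, 2.948]
force: [-0.6, -0.0, 0.5]
width: 84.5
gripper_force: 0.0
```

```bash
cat > lid.py <<'E'
from h import *
def lidfit(W,hsv,c,zo=0):
    """board edges and bar, world; c=approx centre, zo=lid origin z"""
    r=np.hypot(W[...,0]-c[0],W[...,1]-c[1])<150
    y=cv2.inRange(hsv,(15,110,50),(38,255,255))>0
    m=r&y&(abs(W[...,2]-zo-23)<4); A=W[m]
    print('board',len(A),np.median(A[:,2]),cv2.minAreaRect(A[:,:2].astype(np.float32)))
    m=r&(abs(W[...,2]-zo-53)<4)&(np.hypot(W[...,0]-c[0],W[...,1]-c[1])<60); B=W[m]
    if len(B)>5: print('bar',len(B),np.median(B[:,2]),cv2.minAreaRect(B[:,:2].astype(np.float32)))
E
python3 - <<'E'
from lid import *
np.set_printoptions(suppress=True,precision=1)
d=grab('wrist','w5'); W=cloud(d); st=sensors.read_state(); print(st['eef_pos'],np.degrees(st['tool_rot']))
lidfit(W,cv2.cvtColor(d['img'],cv2.COLOR_RGB2HSV),(436,343))
E
```

```text
[435.5 342.8 241. ] [-179.9   -0.1  168.9]
board 14327 23.335981670532078 ((443.97052001953125, 384.813720703125), (188.60008239746094, 244.1673583984375), 78.79923248291016)
bar 861 53.26039082513489 ((435.4775390625, 343.63592529296875), (15.519116401672363, 80.20558166503906), 78.57608795166016)
```

View pics/w5.png

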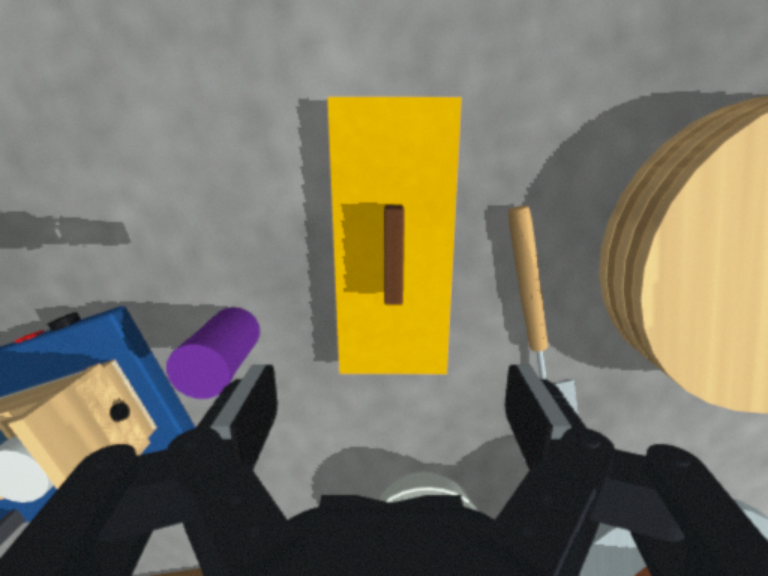

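The wrist view shows the lid alone with its dark grip bar at (394,254), centred on the board. The spatula handle at (528,280) is clear of the fingers. I'm descending and gripping.

>>> send_rows:
  series:
    - [85, [0, 0.01, -0.8], [0, 0, 0]]
    - [85, [0, 0, -0.8], [0, 0, 0]]
    - [85, [0, 0, -0.8], [0, 0, 0]]
    - [85, [0, 0, -0.5], [0, 0, 0]]
    - [85, [0, 0, -0.3], [0, 0, 0]]
    - [85, [0, 0, 0], [0, 0, 0]]
    - [85, [0, 0, 0], [0, 0, 0]]

```text
clock: 11.65
eef_pos: [436.8, 344.5, 51.3]
tool_rot: [3.14, 0.001, 2.949]
force: [0.1, -0.2, 0.6]
width: 85.1
gripper_force: 0.0
```

>>> send_rows:
  series:
    - [85, [0, 0, -0.05], [0, 0, 0]]
    - [5, [0, 0, 0], [0, 0, 0]]
    - [5, [0, 0, 0], [0, 0, 0]]
    - [5, [0, 0, 0], [0, 0, 0]]
    - [5, [0, 0, 0], [0, 0, 0]]
    - [5, [0, 0, 0], [0, 0, 0]]
    - [5, [0, 0, 0], [0, 0, 0]]

```text
clock: 12.52
eef_pos: [436.2, 344.1, 47.6]
tool_rot: [3.141, 0.0, 2.949]
force: [-0.5, 0.0, 4.3]
width: 15.1
gripper_force: 59.5
```

>>> send_rows:
  series:
    - [5, [0, 0, 0.1], [0, 0, 0]]
    - [5, [0, 0, 0.5], [0, 0, 0]]
    - [5, [0, 0, 0.9], [0, 0, -0.5]]
    - [5, [0, 0, 0.9], [0, 0, -1]]
    - [5, [0, -0.3, 0.6], [0, 0, -1]]
    - [5, [0, -0.3, 0], [0, 0, -1]]
    - [5, [0, -0.3, 0], [0, 0, -1]]
    - [5, [0, -0.3, 0], [0, 0, -1]]

```text
clock: 13.52
eef_pos: [435.3, 271.1, 227.1]
tool_rot: [-3.14, -0.0, 2.466]
force: [0.5, 0.8, -3.4]
width: 14.6
gripper_force: 59.2
```

>>> send_rows:
  series:
    - [5, [0, -0.5, 0], [0, 0, -1]]
    - [5, [0, -0.5, 0], [0, 0, -1]]
    - [5, [0, -0.5, 0], [0, 0, -1]]
    - [5, [0, -0.5, 0], [0, 0, -1]]
    - [5, [0, -0.5, 0], [0, 0, -1]]
    - [5, [0, -0.5, 0], [0, 0, -1]]
    - [5, [0, -0.5, 0], [0, 0, -1]]
    - [5, [0, -0.5, 0], [0, 0, -1]]

```text
clock: 14.52
eef_pos: [435.9, 30.0, 227.4]
tool_rot: [3.141, -0.0, 1.765]
force: [1.4, -0.2, -2.6]
width: 14.8
gripper_force: 59.1
```

>>> send_rows:
  series:
    - [5, [0.2, -0.3, 0], [0, 0, -0.4]]
    - [5, [0.4, -0.3, 0], [0, 0, -0.38]]
    - [5, [0.5, -0.3, 0], [0, 0, 0]]
    - [5, [0.4, -0.3, 0], [0, 0, 0]]
    - [5, [0.2, -0.03, 0], [0, 0, 0]]
    - [5, [0, 0, 0], [0, 0, 0]]
    - [5, [0, 0, 0], [0, 0, 0]]
    - [5, [0, 0, 0], [0, 0, 0]]

```text
clock: 15.52
eef_pos: [537.2, -41.0, 227.3]
tool_rot: [-3.141, -0.001, 1.704]
force: [0.2, 0.2, -2.8]
width: 14.8
gripper_force: 59.1
```

```bash
python3 - <<'E'
from lid import *
np.set_printoptions(suppress=True,precision=1)
d=grab('wrist','w6'); W=cloud(d); st=sensors.read_state(); p=st['eef_pos']; print(p,np.degrees(st['tool_rot']),st['force'],st['torque'])
lidfit(W,cv2.cvtColor(d['img'],cv2.COLOR_RGB2HSV),p[:2],p[2]-46.5)
for n in('top','scene'):
    e=grab(n,n+'6'); print(n); lidfit(cloud(e),cv2.cvtColor(e['img'],cv2.COLOR_RGB2HSV),p[:2],p[2]-46.5)
E
```

```text
[537.4 -41.1 227.4] [-180.    -0.    97.6] [ 0.2  0.  -2.8] [-0. -0.  0.]
board 45200 203.0875155234851 ((535.3237915039062, -23.64575958251953), (104.77542877197266, 210.56991577148438), 7.46532678604126)
bar 4468 233.01696425932022 ((538.8934936523438, -39.630680084228516), (40.02096176147461, 80.02051544189453), 24.996870040893555)
top
board 1035 202.61691058730014 ((538.4022216796875, -41.19905090332031), (103.75045776367188, 244.09979248046875), 7.634773254394531)
scene
board 1062 202.76696224570549 ((540.4808959960938, -38.273773193359375), (107.00057983398438, 245.57273864746094), 7.520581245422363)
bar 49 232.27540058333625 ((543.582275390625, -36.33755874633789), (31.53826332092285, 73.25236511230469), 31.245243072509766)
```

View pics/w6.png

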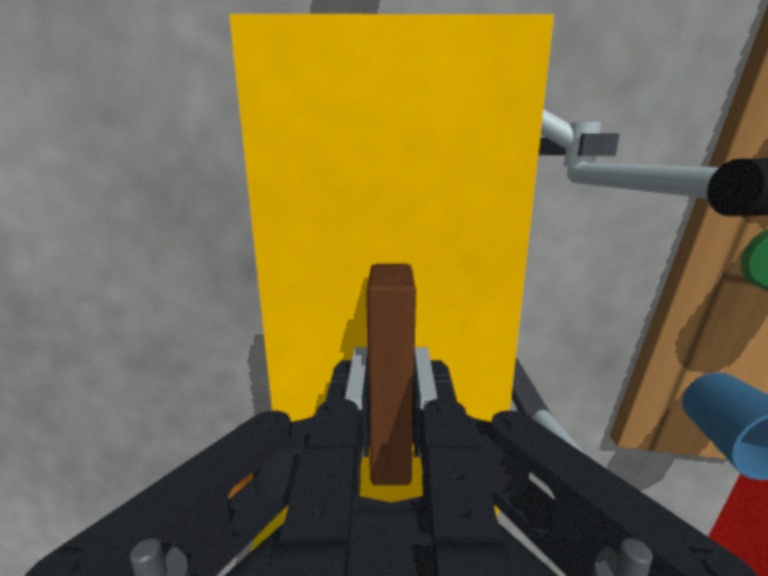

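The wrist view shows the lid held square and level, with its edges at (231–553, 15) and the bar at (391,370) between the pads. Comparing lid and crate in the same camera frame gives a correction of about +3.1 mm in x and −1.7 mm in y. I'll correct and lower to just above the wall tops.

>>> send_rows:
  series:
    - [5, [0.05, -0.03, 0], [0, 0, 0]]
    - [5, [0, 0, -0.3], [0, 0, 0]]
    - [5, [0, 0, -0.3], [0, 0, 0]]
    - [5, [0, 0, -0.2], [0, 0, 0]]
    - [5, [0, 0, 0], [0, 0, 0]]
    - [5, [0, 0, 0], [0, 0, 0]]

```text
clock: 16.42
eef_pos: [541.6, -43.8, 179.8]
tool_rot: [3.141, 0.0, 1.703]
force: [0.7, 0.2, -3.1]
width: 14.5
gripper_force: 59.0
```

```bash
python3 - <<'E'
from lid import *
np.set_printoptions(suppress=True,precision=1)
d=grab('wrist','w7'); W=cloud(d); st=sensors.read_state(); p=st['eef_pos']; print(p,np.degrees(st['tool_rot']),st['force'],st['torque'])
lidfit(W,cv2.cvtColor(d['img'],cv2.COLOR_RGB2HSV),p[:2],p[2]-47.3)
for n in('top','scene'):
    e=grab(n,n+'7'); print(n); w=cloud(e);hsv=cv2.cvtColor(e['img'],cv2.COLOR_RGB2HSV); lidfit(w,hsv,p[:2],p[2]-47.3)
    if n=='top':
        m=(cv2.inRange(hsv,(105,120,40),(125,255,255))>0)&(w[...,2]>22)&(w[...,2]<38)&(w[...,0]>350)&(w[...,0]<700)&(w[...,1]>-200)&(w[...,1]<150); P=w[m]; print('base',len(P),cv2.minAreaRect(P[:,:2].astype(np.float32)))
E
```

```text
[541.6 -43.8 179.9] [179.9   0.   97.6] [-0.1  0.  -4.1] [ 0.1 -0.  -0. ]
board 45191 155.50670149257616 ((539.67724609375, -26.66082000732422), (104.7706298828125, 211.1121368408203), 7.353199005126953)
bar 4477 185.50644974922176 ((543.0809936523438, -42.01287078857422), (40.04821014404297, 79.84249877929688), 24.5018253326416)
top
board 937 155.20159243069088 ((543.0768432617188, -43.7330322265625), (103.61707305908203, 243.8871612548828), 7.17251443862915)
base 528 ((552.1209716796875, -39.89666748046875), (285.9737854003906, 169.35997009277344), 89.71821594238281)
scene
board 1134 155.12731612605546 ((545.1929321289062, -40.31346130371094), (107.95478057861328, 244.93971252441406), 8.08933162689209)
bar 18 184.99138822915916 ((548.349609375, -22.63907241821289), (34.29601287841797, 42.255958557128906), 75.21963500976562)
```

>>> send_rows:
  series:
    - [5, [-0.02, 0.015, 0], [0, 0, 0]]
    - [5, [0, 0, 0], [0, 0, 0]]
    - [5, [0, 0, 0], [0, 0, 0]]

```text
clock: 16.95
eef_pos: [539.9, -42.7, 179.4]
tool_rot: [3.141, -0.0, 1.703]
force: [0.6, 0.2, -4.2]
width: 14.5
gripper_force: 59.0
```

```bash
python3 - <<'E'
from lid import *
np.set_printoptions(suppress=True,precision=2)
d=get_image('wrist'); W=cloud(d); st=sensors.read_state(); p=st['eef_pos']; print(p,np.degrees(st['tool_rot']),st['force'],st['torque'])
lidfit(W,cv2.cvtColor(d['img'],cv2.COLOR_RGB2HSV),p[:2],p[2]-47.3)
E
```

```text
[539.9  -42.67 179.37] [179.99  -0.    97.56] [ 1.1  -0.54 -3.4 ] [-0.01  0.01  0.03]
board 45170 155.12736612232135 ((537.876708984375, -25.574615478515625), (104.94392395019531, 211.3126983642578), 7.327104091644287)
bar 4480 185.07048262899286 ((538.9432983398438, -41.54161071777344), (79.48413848876953, 40.16963577270508), 80.10931396484375)
```

>>> send_rows:
  series:
    - [5, [0.006, 0, -0.03], [0, 0, 0]]
    - [5, [0, 0, -0.03], [0, 0, 0]]
    - [5, [0, 0, -0.03], [0, 0, 0]]
    - [5, [0, 0, -0.03], [0, 0, 0]]
    - [5, [0, 0, 0], [0, 0, 0]]

```text
clock: 17.62
eef_pos: [540.1, -42.7, 171.9]
tool_rot: [-3.141, -0.0, 1.703]
force: [0.3, 0.6, -2.8]
width: 14.5
gripper_force: 59.0
```

>>> send_rows:
  series:
    - [5, [0, 0, -0.025], [0, 0, 0]]
    - [5, [0, 0, 0], [0, 0, 0]]
    - [5, [0, 0, 0], [0, 0, 0]]

```text
clock: 18.0
eef_pos: [540.2, -42.7, 170.6]
tool_rot: [3.142, -0.0, 1.703]
force: [-0.4, 0.6, -3.8]
width: 14.9
gripper_force: 59.0
```

The skirt has passed the wall tops (origin about 123 mm) with no contact force. I'm continuing gently until I feel the board touch.

>>> send_rows:
  series:
    - [5, [0, 0, -0.03], [0, 0, 0]]
    - [5, [0, 0, -0.03], [0, 0, 0]]
    - [5, [0, 0, -0.03], [0, 0, 0]]
    - [5, [0, 0, -0.03], [0, 0, 0]]
    - [5, [0, 0, 0], [0, 0, 0]]

```text
clock: 18.62
eef_pos: [540.1, -42.7, 163.2]
tool_rot: [-3.141, -0.0, 1.703]
force: [1.0, -0.2, -3.1]
width: 14.9
gripper_force: 59.0
```

>>> send_rows:
  series:
    - [5, [0, 0, -0.025], [0, 0, 0]]
    - [5, [0, 0, 0], [0, 0, 0]]
    - [5, [0, 0, -0.015], [0, 0, 0]]
    - [5, [0, 0, 0], [0, 0, 0]]

```text
clock: 19.12
eef_pos: [540.2, -42.7, 161.0]
tool_rot: [-3.142, -0.0, 1.703]
force: [-0.5, 0.2, -2.6]
width: 15.1
gripper_force: 59.0
```

>>> send_rows:
  series:
    - [5, [0, 0, -0.015], [0, 0, 0]]
    - [5, [0, 0, 0], [0, 0, 0]]
    - [5, [0, 0, -0.015], [0, 0, 0]]
    - [5, [0, 0, 0], [0, 0, 0]]

```text
clock: 19.62
eef_pos: [540.2, -42.7, 159.1]
tool_rot: [-3.141, -0.0, 1.703]
force: [-0.4, -0.4, -2.2]
width: 14.8
gripper_force: 59.0
```

>>> send_rows:
  series:
    - [5, [0, 0, -0.01], [0, 0, 0]]
    - [5, [0, 0, 0], [0, 0, 0]]
    - [5, [0, 0, 0], [0, 0, 0]]

```text
clock: 20.0
eef_pos: [540.3, -42.7, 158.8]
tool_rot: [3.141, -0.0, 1.703]
force: [-1.4, 0.5, -0.7]
width: 15.0
gripper_force: 59.5
```

>>> send_rows:
  series:
    - [5, [0, 0, -0.01], [0, 0, 0]]
    - [5, [0, 0, 0], [0, 0, 0]]
    - [5, [0, 0, 0], [0, 0, 0]]

```text
clock: 20.38
eef_pos: [540.3, -42.7, 158.7]
tool_rot: [3.141, -0.0, 1.703]
force: [-1.6, 0.7, 5.1]
width: 15.0
gripper_force: 60.4
```

The board is resting on the walls (contact at about 8 N, TCP stopped at 158.7, matching walls of about 126 mm). Releasing.

>>> send_rows:
  series:
    - [30, [0, 0, 0], [0, 0, 0]]
    - [30, [0, 0, 0], [0, 0, 0]]
    - [50, [0, 0, 0], [0, 0, 0]]
    - [50, [0, 0, 0.2], [0, 0, 0]]
    - [50, [0, 0, 0.8], [0, 0, 0]]
    - [50, [0, 0, 0.9], [0, 0, 0]]
    - [50, [0, 0, 0.9], [0, 0, 0]]
    - [50, [0, 0, 0.9], [0, 0, 0]]

```text
clock: 21.38
eef_pos: [539.9, -42.9, 382.8]
tool_rot: [3.14, 0.0, 1.702]
force: [0.8, -0.3, -0.6]
width: 50.2
gripper_force: 0.0
```

```bash
python3 - <<'E'
from lid import *
np.set_printoptions(suppress=True,precision=2)
d=grab('wrist','w8'); W=cloud(d); st=sensors.read_state(); p=st['eef_pos']; print(p,np.degrees(st['tool_rot']),st['force'])
hsv=cv2.cvtColor(d['img'],cv2.COLOR_RGB2HSV); lidfit(W,hsv,(540,-42),111)
m=(cv2.inRange(hsv,(15,110,50),(38,255,255))>0)&(abs(W[...,2]-134)<8)&(np.hypot(W[...,0]-540,W[...,1]+42)<135); A=W[m]; k=np.linalg.lstsq(np.c_[A[:,:2],np.ones(len(A))],A[:,2],rcond=None)[0]; print('slopes',k[:2]*1000,'mrad')
e=grab('top','top8'); w=cloud(e); h=cv2.cvtColor(e['img'],cv2.COLOR_RGB2HSV); lidfit(w,h,(540,-42),111)
m=(cv2.inRange(h,(0,150,80),(8,255,255))>0)&(w[...,2]>200)&(w[...,2]<400)&(w[...,0]>450)&(w[...,0]<800)&(w[...,1]>-200)&(w[...,1]<150); P=w[m]; print('rbar',len(P),P.mean(0),P[:,2].max(),cv2.minAreaRect(P[:,:2].astype(np.float32)))
E
```

```text
[543.21 -43.97 389.87] [179.23   0.12  97.52] [ 2.4  -1.12  5.06]
board 11923 134.6190216269227 ((540.822021484375, -42.41374206542969), (104.19007110595703, 242.89437866210938), 7.479557037353516)
bar 714 164.51718372186025 ((540.9212646484375, -42.47827911376953), (14.962276458740234, 79.5119400024414), 7.168691635131836)
slopes [-0.23 -1.04] mrad
board 443 133.93706333942964 ((541.6154174804688, -42.81275939941406), (103.8735122680664, 243.95362854003906), 7.39540958404541)
rbar 74 [656.53  15.97 338.03] 343.12060508028765 ((657.365234375, 15.543513298034668), (14.75114917755127, 27.3953857421875), 7.029332637786865)
```

View pics/w8.png

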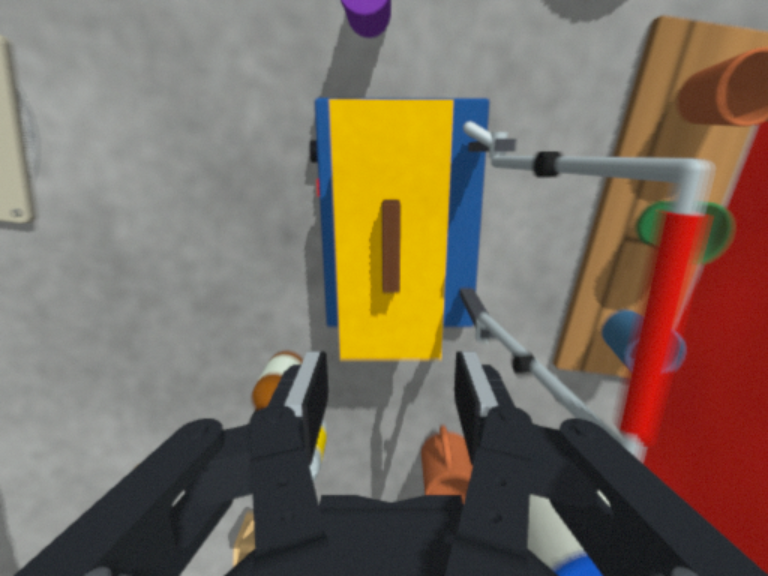

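The lid is home and level (board at z≈134.5, yaw 7.4°, slopes about 1 mrad), and the clamp is still upright with its red bar at (668,320). Next I straddle the bar from above with the fingers open.

>>> send_rows:
  series:
    - [62, [0, 0, 0.2], [0, 0, 0]]
    - [62, [0.4, 0.05, 0.05], [0, 0, 0]]
    - [62, [0.65, 0.09, 0], [0, 0, 0]]
    - [62, [0.6, 0.08, 0], [0, 0, 0]]
    - [62, [0.4, 0.06, 0], [0, 0, 0]]
    - [62, [0, 0, 0], [0, 0, 0]]
    - [62, [0, 0, 0], [0, 0, 0]]

```text
clock: 22.35
eef_pos: [662.2, -26.3, 394.4]
tool_rot: [-3.139, -0.0, 1.702]
force: [-0.4, -1.1, 0.2]
width: 62.3
gripper_force: 0.0
```

```bash
python3 - <<'E'
from h import *
np.set_printoptions(suppress=True,precision=1)
d=grab('wrist','w9'); W=cloud(d); st=sensors.read_state(); p=st['eef_pos']; print(p,np.degrees(st['tool_rot']),st['force'])
h=cv2.cvtColor(d['img'],cv2.COLOR_RGB2HSV); m=(cv2.inRange(h,(0,150,60),(8,255,255))>0)&(abs(W[...,2]-335)<14)&(np.hypot(W[...,0]-663,W[...,1]+26)<90); P=W[m]; print(len(P),P.mean(0),np.percentile(P[:,2],[50,98]),cv2.minAreaRect(P[:,:2].astype(np.float32)))
E
```

```text
[662.1 -26.4 394.9] [-179.9   -0.    97.5] [-0.2 -0.6  0.2]
2744 [662.5 -20.4 339. ] [339.3 341.2] ((663.3533325195312, -24.958003997802734), (14.736322402954102, 109.6538314819336), 6.949033737182617)
```

View pics/w9.png

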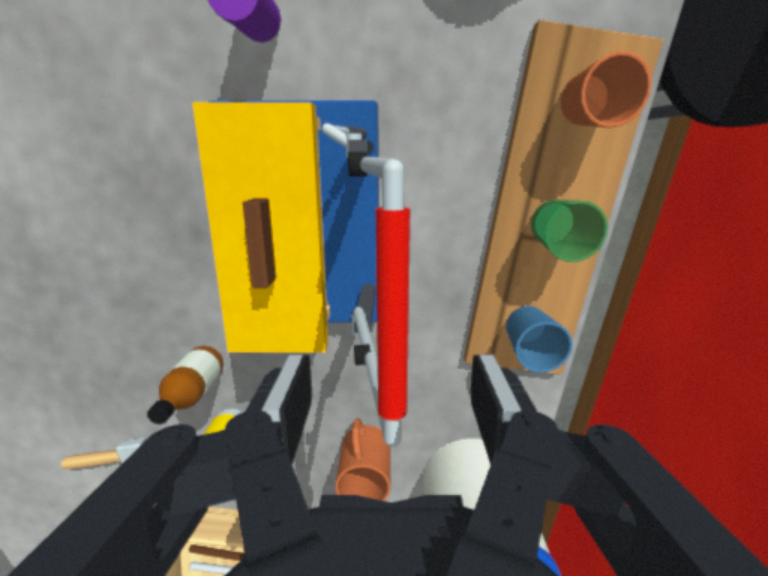

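The bar is at (393,310), midway between the open fingers. I'm lowering around it and starting the swing.

>>> send_rows:
  series:
    - [62, [0.01, 0, -0.6], [0, 0, 0]]
    - [62, [0, 0, -0.45], [0, 0, 0]]
    - [62, [0, 0, 0], [0, 0, 0]]
    - [62, [-0.46, -0.06, 0.02], [0, 0, 0]]
    - [62, [-0.45, -0.06, 0.03], [0, 0, 0]]
    - [62, [-0.53, -0.07, -0.05], [0, 0, 0]]
    - [62, [0, 0, 0], [0, 0, 0]]

```text
clock: 23.28
eef_pos: [578.1, -37.9, 335.1]
tool_rot: [3.135, 0.0, 1.702]
force: [3.4, 0.1, 2.3]
width: 62.0
gripper_force: 1.8
```

>>> send_rows:
  series:
    - [62, [-0.61, -0.08, -0.17], [0, 0, 0]]
    - [62, [-0.56, -0.07, -0.28], [0, 0, 0]]
    - [62, [-0.5, -0.065, -0.4], [0, 0, 0]]
    - [62, [0, 0, 0], [0, 0, 0]]

```text
clock: 23.78
eef_pos: [477.2, -50.4, 281.2]
tool_rot: [-3.141, -0.0, 1.702]
force: [1.9, -0.0, 1.5]
width: 62.0
gripper_force: 1.0
```

```bash
python3 - <<'E'
from h import *
np.set_printoptions(suppress=True,precision=1)
st=sensors.read_state(); p=st['eef_pos']; print(p,st['force'])
for n in('top','scene'):
    d=grab(n,n+'10'); W=cloud(d); h=cv2.cvtColor(d['img'],cv2.COLOR_RGB2HSV); L=W[...,:2]-[540.6,-41.9]; c,s=np.cos(.131),np.sin(.131); x=L[...,0]*c+L[...,1]*s; y=-L[...,0]*s+L[...,1]*c
    m=(cv2.inRange(h,(0,150,60),(8,255,255))>0)&(abs(y)<70)&(W[...,2]>140)&(W[...,2]<360)&(x>-150)&(x<150); print(n,m.sum(),[np.median(a[m]) for a in (x,y,W[...,2])] if m.sum() else '')
E
```

```text
[477.2 -50.4 281.2] [ 1.9 -0.   1.5]
top 14 [np.float64(-39.542951694823785), np.float64(51.08813822648259), np.float64(290.06877908750573)]
scene 76 [np.float64(-32.75048418785772), np.float64(26.028883312345044), np.float64(289.57541554910017)]
```

The bar is following (about 0.8 rad). I'm carrying on past the snap point.

>>> send_rows:
  series:
    - [62, [-0.2, -0.03, -0.23], [0, 0, 0]]
    - [62, [-0.2, -0.025, -0.25], [0, 0, 0]]
    - [62, [-0.17, -0.02, -0.27], [0, 0, 0]]
    - [62, [-0.15, -0.02, -0.28], [0, 0, 0]]
    - [62, [0, 0, 0], [0, 0, 0]]
    - [62, [0, 0, 0], [0, 0, 0]]

```text
clock: 24.62
eef_pos: [435.7, -56.0, 219.9]
tool_rot: [3.14, 0.0, 1.703]
force: [-0.3, -0.3, 0.2]
width: 62.2
gripper_force: 0.0
```

```bash
cat > clamp.py <<'E'
from h import *
np.set_printoptions(suppress=True,precision=1)
st=sensors.read_state(); print(st['clock'],st['eef_pos'],st['force'])
for n in('top','scene'):
    d=grab(n,n+'11'); W=cloud(d); h=cv2.cvtColor(d['img'],cv2.COLOR_RGB2HSV); L=W[...,:2]-[540.6,-41.9]; c,s=np.cos(.131),np.sin(.131); x=L[...,0]*c+L[...,1]*s; y=-L[...,0]*s+L[...,1]*c
    m=(cv2.inRange(h,(0,150,60),(8,255,255))>0)&(abs(y)<70)&(W[...,2]>120)&(W[...,2]<360)&(x>-150)&(x<150); print(n,m.sum(),[round(float(np.median(a[m])),1) for a in (x,y,W[...,2])] if m.sum() else '')
    m=(cv2.inRange(h,(15,110,50),(38,255,255))>0)&(abs(W[...,2]-134)<6)&(abs(x)<70)&(abs(y)<140); P=W[m]; print('lid',len(P),np.median(P[:,2]),cv2.minAreaRect(P[:,:2].astype(np.float32)))
E
python3 clamp.py
```

```text
24.625 [435.7 -56.  219.9] [-0.3 -0.3  0.2]
top 23 [-95.1, 49.0, 154.2]
lid 2135 133.98277756765606 ((542.1451416015625, -43.147979736328125), (104.22191619873047, 244.61155700683594), 7.7848711013793945)
scene 104 [-94.9, 2.6, 151.0]
lid 1414 133.71223100553505 ((541.4705810546875, -40.303131103515625), (110.0261459350586, 247.04672241210938), 6.681924343109131)
```

The clamp has snapped shut: the bar is at x≈−96 and z≈147 (θ≈0.01), within range. I'm backing the arm away and taking a final look.

>>> send_rows:
  series:
    - [62, [0, 0, 0.5], [0, 0, 0]]
    - [62, [0, 0, 0.9], [0, 0, 0]]
    - [62, [0, 0.5, 0.6], [0, 0, 0]]
    - [62, [0, 0.9, 0], [0, 0, 0]]
    - [62, [0, 0.9, 0], [0, 0, 0]]
    - [62, [0, 0.9, 0], [0, 0, 0]]
    - [62, [0, 0.4, 0], [0, 0, 0]]
    - [62, [0, 0, 0], [0, 0, 0]]

```text
clock: 25.72
eef_pos: [434.1, 162.3, 339.6]
tool_rot: [3.141, -0.0, 1.707]
force: [0.3, -0.9, 0.1]
width: 62.3
gripper_force: 0.0
```

>>> send_rows:
  series:
    - [62, [0, 0, 0], [0, 0, 0]]
    - [62, [0, 0, 0], [0, 0, 0]]

```text
clock: 25.98
eef_pos: [434.3, 158.6, 339.5]
tool_rot: [3.141, 0.0, 1.7]
force: [0.9, -0.3, 0.8]
width: 61.8
gripper_force: 0.0
```

```bash
python3 clamp.py; python3 -c "
import cv2
a=cv2.imread('pics/scene11.png');cv2.imwrite('pics/f.png',cv2.resize(a[150:450,150:550],(800,600)))"
```

```text
25.975 [434.3 158.6 339.5] [ 0.9 -0.3  0.8]
top 230 [-99.3, 1.6, 153.2]
lid 2554 134.040485026866 ((541.6785888671875, -42.754066467285156), (104.09746551513672, 243.88880920410156), 7.37443208694458)
scene 103 [-94.2, 2.2, 152.1]
lid 1408 133.70458552067396 ((541.3639526367188, -40.07801818847656), (112.21314239501953, 244.8695526123047), 7.108803749084473)
```

View pics/f.png

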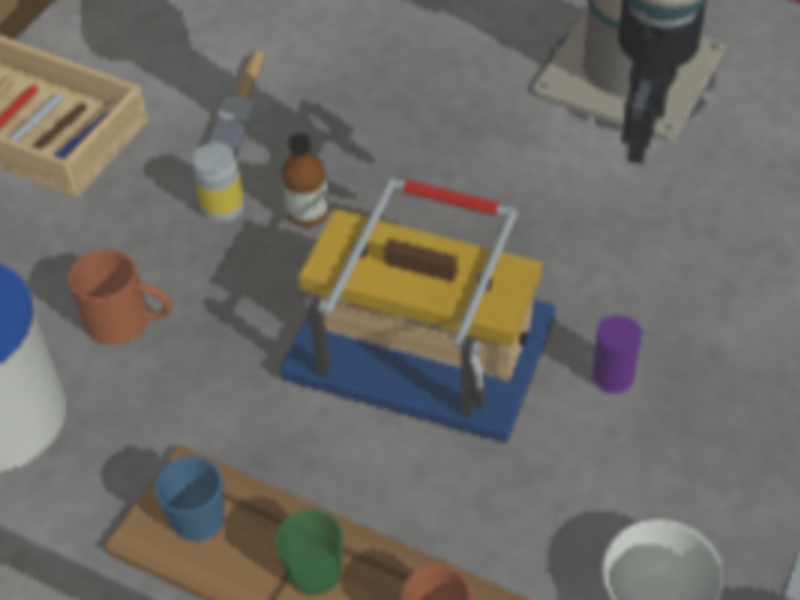

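The crop shows the lid seated, the clamp shut with its arms across the lid and the red bar in front at (450,197). The bystanders are in place and the arm is clear. Handing in.

```bash
python3 -c "
from cell import ctrl
print(ctrl.finish_job())"
```

```text
the job is handed in; nothing more can be done
None
```

The job is handed in: the blue jar stands in the empty cell, the lid is home and level, the clamp is snapped shut on it and the arm is clear, at about 26 s by the robot's clock; the result of the judging was not shown.

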